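# Set the rod length gauge to its T-handle stop

## Robot

A 6-joint arm with a two-finger parallel gripper is mounted at the origin on the work surface. World frame = base frame: x ahead of the robot, y to its left, z up, the work surface at z = 0. Lengths are in mm, angles in rad, forces in N, time in s.
With the tool pointing down it reaches from about 275 to 875 mm from the base axis. Payload 12.5 kg.
Tool frame: the origin (TCP) lies at the very end of the fingers, on their centre line; the grasp point (between the pads) lies 19 mm behind it; z points along the fingers, y is the line along which they close (so a half turn about z gives the same grasp; the last joint's range is limited). The gripper opens to 85 mm and grips with 20 to 120 N. Pads are 22 mm wide; open, the fingers measure 114 mm over their backs; the gripper's body (76 mm by 85 mm) begins 54 mm behind the grasp point. The pads swing forward as they close: fully open they stand 13 mm farther back than shut.
Start: joints at [1.057, 0.351, 1.652, -0, 1.139, -0.085], TCP at [228.647, 500.205, 231.29] pointing down, gripper open.
Joint ranges: [-2.75, 2.75], [-0.79, 2.1], [0.01, 2.65], [-1.57, 4.71], [0.07, 3.14], [-2.87, 2.87]. Speed limits (rad/s): [2.22, 2.22, 2.79, 3.14, 3.14, 3.14].

## Interface

Orientations are given as a unit quaternion [x, y, z, w].
In Python, from cell import * gives the robot as it stands.
- The arm moves only by the tool carry_out, never from a script. Its argument "targets" is a list of rows, each a list of 2 entries, a list of its own where there are three numbers: the shift along the world's x, y, z normalised to -1 to 1, where 1 is 200 mm, then the turn about the world's z normalised to -1 to 1, where 1 is 120 degrees. A call has exactly 10 rows; each row is the pose to reach, as a shift and turn from the pose commanded when the call began; what a row does not reach only later rows make up. A row lasts 1/10 s, in which the tool goes at most 50 mm and 8.59 degrees, less where a joint would pass 70% of its speed; a pose out of reach is approached as far as the arm can. A call with a number of a shift or a turn outside -1 to 1 is refused whole. A call with a gripper value outside its range is refused whole. "hand" is the closure, from 0 (fully open) to 1 (shut), set as the call begins (left out, the last holds). The fingers move at their own pace and stop on an object; the grip force is fixed at half the most. Time passes only in rows, so rows that repeat a pose let the fingers close, or fill a call up. It gives the time, the measured TCP pose, the force, the opening and the grip force at its end, in the units of the state.
- state(): the state, without advancing time (a new reading comes with each control period).
- snapshot(name): name is "side" or "top" or "wrist"; returns a dict with "image" (384x512x3 uint8, blue, green, red), "K" (3x3 intrinsics, pixels), "extrinsics" (4x4, takes a point from world to camera coordinates). Camera axes: x right, y up, looking along -z (the intrinsics and any distortion apply to the point x, -y, -z); pixel columns grow to the right and rows downward; lengths in mm; the calibration is good to about 2 mm. A picture is of the moment at which its call begins. There is no depth.
- job_done(): hands the job in; it is judged then, once.
Trained networks look in a picture, given as the dict that the camera call returned (one of the last four; its "shot" number tells which), for a name from the list of things; names that differ only in an ending like _2 or _b are one class to them, and where a whole thing is asked for, a point or a joint stands for the part that bears it (a point fixed in the world has none). Each returns a list of dicts, best first, with "confidence" (0 to 1); they miss things now and then, are a little off and sometimes report something else, mostly with a low value. They report only what shows in the picture. A call takes as long as a camera call.
- search_frame(picture, label): "location" ([x, y, z] in mm, in world coordinates, good to about 4 mm: the middle of the surface that is visible of it).
- masks_of(picture, label): "pixels" (384x512 bool, what is visible of it).
- landmark_of(picture, label): "location" ([x, y, z] in mm, in world coordinates, good to about 4 mm: a listed point, or the origin of a listed thing).
The state is a dict: "t": time; "joint_positions": joint angles; "joint_vel": joint speeds; "joint_efforts": joint torques, N m; "position": TCP position; "tool_rot": TCP orientation; "ft_force": force on the tool from outside, world axes, zero at the start; "moment": the same for the moment, N m; "opening": finger opening in mm; "grasp_force": force on a finger pad.
Only numpy, scipy, OpenCV 4.12 (cv2) and the standard library are available. Lean on these libraries where they do the work, as an engineer would, in place of code of your own. Each camera call takes 0.05 s, during which the arm holds its last target. There are 200 camera calls.

## Task

Set the rod length gauge for the next batch: with a fingertip press down the black release pad in the middle of the carriage to free its brake, keep it down and push the carriage along the rail until it rests snugly against the stop that has the T-handle, then let go so that the brake holds it there. Do not force the carriage along with its brake on, do not ram the stops, and leave everything else on the table where it lies; nothing needs to be gripped or picked up.

Things in the scene. Friction and masses are not known exactly. Their poses are not given: they have to be found in the camera images.
- gauge: The rod length gauge, fixed to the table: a steel base plate 135 x 600 mm and 8 mm thick that carries a grooved aluminium rail 40 mm wide whose top is 40 mm above the table. Origin on the table, on the rail's centre line, half-way along it. Its y axis runs along the rail, its z axis up, its x axis across the rail; a V-channel for the rod runs along its -x side, a white scale along its +x side.
- carriage (a joint): Where the grey carriage stands along the rail, in m: 0 with its middle at the gauge's origin, growing towards the gauge's +y; it starts between -0.03 and 0.03. While the release pad is up a spring brake holds it (more than 40 N along the rail would be needed to drag it); with the pad down it runs freely (about 1 to 2 N plus a little damping).
- carriage_mid (a point): Middle of the carriage's underside, 41 mm above the table; axes as the gauge's. The carriage is 64 mm wide across the rail and 116 mm long along it (58 mm to either side of this point); it consists of a saddle plate and two end blocks, each 28 mm long, whose tops are 79 mm above the table. Between the end blocks is a gap 60 mm long, open across the rail, in which the release pad sits. A steel finger reaches out over the V-channel on the -x side.
- release_pad (a joint): How far the release pad is pressed down, in m: about 0 at rest, 0.008 fully down. The brake lets go within the first 0.001. The spring needs 10 N to begin to move it and 12 N to hold it fully down; it comes up by itself.
- pad_top (a point): Centre of the release pad's flat top: a black pad 44 mm across the rail by 54 mm along it, in the middle of the carriage, moving with it. At rest its top is 69 mm above the table, 10 mm lower than the end blocks on either side.
- stop_t: The stop to go to, clamped on the rail, immovable: steel block 30 mm along the rail, 64 mm across, top at 67 mm, with a T-handle: upright screw with a dark 90 mm crossbar lying across the rail, top 97 mm above the table. Origin on the table below the block's middle; axes as the gauge's. It may stand on the +y or -y side of the carriage, which rests against it when their middles are 73 mm apart.
- stop_plain: The other stop, on the opposite side of the carriage, immovable: the same steel block without a T-handle, only a sunk screw. Origin and axes as for the T-handle stop.
- hammer: Bystander: cross-peen hammer with a 270 mm wooden handle, lying beyond the rail, 28 mm high; origin under its head, handle towards its -x.
- rod_long: Bystander: bent steel rod 12 mm thick with legs of 150 and 60 mm, lying on the table; origin under the start of the bend, long leg towards its -x.
- rod_short: Bystander: bent steel rod 12 mm thick with legs of 100 and 50 mm, lying on the table; origin under the start of the bend, long leg towards its -x.
- square: Bystander: steel try square, stock 90 mm, blade 130 mm, 16 mm high, lying past the rail's -y end; origin under the stock's middle, blade towards its +x.
- flux_tin: Bystander: closed round tin, 68 mm across and 62 mm high, standing beyond the rail; origin at the centre of its underside.
- g_clamp: Bystander: grey G-clamp about 155 x 100 mm, 20 mm high, lying between robot and rail; origin under the middle of its frame.
- wire_brush: Bystander: brass wire brush with wooden handle 240 mm long, 34 mm high, lying past the rail's +y end; origin under its middle, along its x axis.

How it is judged (in metres and radians):
On the way, in this order (a step that is already met when the one before it is completed fails the run):
1. the release pad is pressed down while the carriage still stands where it was (value of joint release_pad above 0.002 m and distance of carriage_mid from where it was at the start of the episode below 0.008 m), for 0.05 s.
2. with the pad held down the carriage has been pushed up to the T-handle stop (value of joint release_pad above 0.0012 m and y of carriage_mid in the frame of stop_t between -0.0755 and 0.0755 m), for 0.05 s.
At the end, for the whole second after the job is handed in: The carriage stands at rest against the T-handle stop with a gap of no more than 2.5 mm, the release pad is up again (within 1 mm) so that the brake holds (y of carriage_mid in the frame of stop_t between -0.0755 and 0.0755 m and value of joint release_pad below 0.001 m and velocity of joint carriage between -0.003 and 0.003 m/s); the robot touches nothing.
It fails at once if the carriage was dragged with its brake on (value of joint release_pad below 0.0005 m and (velocity of joint carriage above 0.015 m/s or velocity of joint carriage below -0.015 m/s)).
It fails at once if a stop was rammed (more than 60 N) (contact force between any of stop_t, stop_plain and anything else above 60 N).
It fails at once if something else on the table was moved by more than 20 mm or picked up (distance of any of hammer, rod_long, rod_short, square, flux_tin, g_clamp, wire_brush from where it was at the start of the episode above 0.02 m).
It also fails if it takes over 35 s, if anything falls off the work surface, if the arm or the gripper's body presses on something with over 40 N, if the wrist force passes 120 N, or if a joint passes its speed limit or range.

## Working session

There is one attempt and no reset: what is moved stays moved. The work goes in short steps, Python scripts to look and compute and a tool call to move; the robot and the scene stay as the last step left them, time stands still between calls to the robot, and variables do not carry over. Pictures are saved under pics/ and viewed, at most 10 in all, crops included, and the job is handed in when it is done.

Besides the shell and the picture viewer there is one more tool, called after "Emit:" in YAML: its name, and indented under it one key for each argument. carry_out: Moves the arm, as the interface text tells. Scaled input: -1 to 1 covers 200 mm each way for a shift and 120 degrees each way for a turn. Its arguments: {"type":"object","properties":{"targets":{"type":"array"},"hand":{"type":"number"}},"required":["targets"]}

```bash
mkdir -p pics; python3 - <<'E'
from cell import *
import cv2,numpy as np
s=state();print(s['t'],s['position'],s['tool_rot'],s['opening'],s['ft_force'])
for n in("top","side"):
    p=snapshot(n);cv2.imwrite(f"pics/{n}0.png",p["image"])
    for l in("gauge","carriage_mid","pad_top","stop_t","stop_plain"):
        r=landmark_of(p,l)
        print(n,l,[(np.round(d["location"]),round(d["confidence"],2)) for d in r[:2]])
E
```

```text
0.0 [228.4777143  499.92141703 230.724037  ] [ 2.12758747e-01  9.77104571e-01 -5.83913509e-04 -1.78250261e-04] 85.20260070110747 [-0.33244294  0.33845309  0.06731823]
top gauge [(array([496., -57.,  -1.]), 0.59)]
top carriage_mid [(array([496., -50.,  43.]), 0.86), (array([372., -46.,   2.]), 0.7)]
top pad_top [(array([498., -51.,  68.]), 0.48)]
top stop_t [(array([ 526., -221.,   -6.]), 0.71)]
top stop_plain [(array([475., 124.,  -4.]), 0.74)]
side gauge [(array([499., -59.,   2.]), 0.64)]
side carriage_mid [(array([494., -46.,  42.]), 0.67)]
side pad_top [(array([495., -49.,  65.]), 0.63)]
side stop_t [(array([ 522., -223.,   -1.]), 0.96), (array([418., 340.,  -0.]), 0.65)]
side stop_plain [(array([477., 120.,  -0.]), 0.52)]
```

View pics/top0.png

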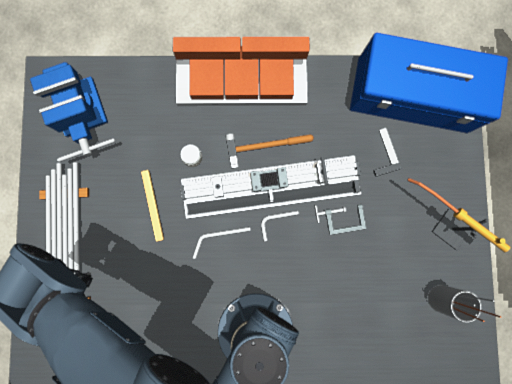

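View pics/side0.png

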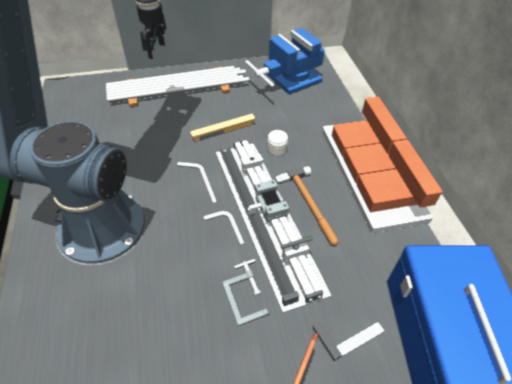

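The top view has the T-handle stop at px (322,170) on the -y side, the carriage at (269,180) and the plain stop at about (220,187). The side view agrees, and so do the network positions. The rail runs along (0.14,-0.99) towards the T-stop, with about 100 mm of travel. I'm moving above the pad with the fingers shut.

Emit:
carry_out:
  targets:
    - [[0.05, -0.1, 0], -0.05]
    - [[0.1, -0.2, 0], -0.1]
    - [[0.15, -0.3, 0], -0.15]
    - [[0.2, -0.4, 0], -0.2]
    - [[0.25, -0.5, 0], -0.25]
    - [[0.3, -0.6, 0], -0.3]
    - [[0.35, -0.7, 0], -0.35]
    - [[0.4, -0.8, 0], -0.4]
    - [[0.45, -0.9, 0], -0.44]
    - [[0.5, -1, 0], -0.478]
  hand: 1

```text
t: 1.6
position: [329.0, 299.4, 231.4]
tool_rot: [0.657, 0.754, 0.0, 0.0]
ft_force: [-0.7, -0.6, 0.0]
opening: -0.1
grasp_force: 0.0
```

Emit:
carry_out:
  targets:
    - [[0.05, -0.1, 0], 0]
    - [[0.1, -0.2, 0], 0]
    - [[0.15, -0.3, 0], 0]
    - [[0.2, -0.4, 0], 0]
    - [[0.25, -0.5, 0], 0]
    - [[0.3, -0.6, 0], 0]
    - [[0.35, -0.7, 0], 0]
    - [[0.4, -0.8, 0], 0]
    - [[0.45, -0.9, 0], 0]
    - [[0.5, -1, 0], 0]

```text
t: 2.6
position: [429.0, 99.3, 231.4]
tool_rot: [0.656, 0.755, 0.0, 0.0]
ft_force: [-0.1, 0.5, 1.0]
opening: 0.4
grasp_force: 0.0
```

Emit:
carry_out:
  targets:
    - [[0.05, -0.1, 0], 0]
    - [[0.1, -0.2, 0], 0]
    - [[0.15, -0.3, 0], 0]
    - [[0.2, -0.4, 0], 0]
    - [[0.25, -0.5, 0], 0]
    - [[0.28, -0.6, 0], 0]
    - [[0.3, -0.7, 0], 0]
    - [[0.33, -0.75, 0], 0]
    - [[0.33, -0.75, 0], 0]
    - [[0.33, -0.75, 0], 0]

```text
t: 3.6
position: [494.6, -49.3, 231.2]
tool_rot: [0.656, 0.755, -0.0, -0.0]
ft_force: [-0.5, -0.4, -0.8]
opening: -0.1
grasp_force: 0.0
```

```bash
python3 - <<'E'
from cell import *
import cv2,numpy as np
from scipy.spatial.transform import Rotation as R
s=state();print(s['t'],np.round(s['position'],1),R.from_quat(s['tool_rot']).as_matrix().round(3),s['opening'],s['ft_force'])
for n in("wrist","top","side"):
    p=snapshot(n);cv2.imwrite(f"pics/{n}1.png",p["image"])
    for l in("carriage_mid","pad_top","stop_t","stop_plain"):
        r=landmark_of(p,l)
        print(n,l,[(np.round(d["location"]),round(d["confidence"],2)) for d in r[:2]])
E
```

```text
3.6 [494.6 -49.3 231.2] [[-0.14  0.99 -0.  ]
 [ 0.99  0.14  0.  ]
 [ 0.   -0.   -1.  ]] -0.0815545858604961 [-0.52564499 -0.35520346 -0.81073879]
wrist carriage_mid [(array([493., -46.,  33.]), 0.94)]
wrist pad_top [(array([496., -46.,  69.]), 0.61)]
wrist stop_t [(array([473., 119.,   3.]), 0.18)]
wrist stop_plain [(array([475., 117.,   1.]), 0.57)]
top carriage_mid [(array([497., -51.,  40.]), 0.51)]
top pad_top [(array([416., 338.,   6.]), 0.39)]
top stop_t [(array([ 523., -221.,   -2.]), 0.83), (array([318., 162.,  -0.]), 0.44)]
top stop_plain [(array([474., 119.,  -1.]), 0.73), (array([318., 164.,  -1.]), 0.33)]
side carriage_mid [(array([491., -46.,  44.]), 0.74), (array([415., 340.,   1.]), 0.54)]
side pad_top [(array([497., -51.,  66.]), 0.75), (array([604.,  72.,   5.]), 0.38)]
side stop_t [(array([ 521., -224.,   -2.]), 0.76)]
side stop_plain [(array([478., 120.,   3.]), 0.86)]
```

View pics/wrist1.png

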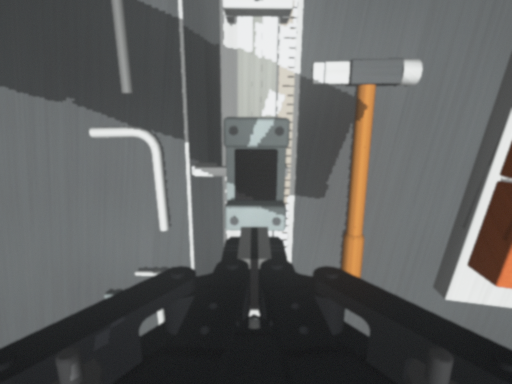

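The wrist view shows the rail parallel to the image's vertical axis, so the yaw is right. The pad is centred at about px (256,175), the end blocks at (256,131) and (255,217), and the finger (255,250) is at the lower end. I'll back-project the pad to check its position.

```bash
cat > h.py <<'E'
from cell import *
import cv2,numpy as np
def unproj(p,uv,z):
    E=np.array(p["extrinsics"]);K=np.array(p["K"])
    d=np.linalg.inv(K)@[uv[0],uv[1],1];d=E[:3,:3].T@(d*[1,-1,-1])
    c=-E[:3,:3].T@E[:3,3]
    return c+d*(z-c[2])/d[2]
E
python3 - <<'E'
from h import *
p=snapshot("wrist")
print([k for k in p])
for uv,z in(((256,175),69),((256,148),69),((255,203),69),((257,117),79),((255,229),79),((225,131),79),((289,131),79)): print(uv,unproj(p,uv,z).round(1))
E
```

```text
['image', 'K', 'extrinsics', 'shot']
(256, 175) [495.8 -48.3  69. ]
(256, 148) [491.8 -20.9  69. ]
(255, 203) [499.  -78.3  69. ]
(257, 117) [488.4   9.4  79. ]
(255, 229) [ 502.6 -103.4   79. ]
(225, 131) [459.9  -7.8  79. ]
(289, 131) [520.6   0.8  79. ]
```

Pad centre is about (496,-48). I'll go down 10 mm towards the stop side of it, hover, then press.

Emit:
carry_out:
  targets:
    - [[0.015, -0.045, -0.1], 0]
    - [[0.015, -0.045, -0.2], 0]
    - [[0.015, -0.045, -0.3], 0]
    - [[0.015, -0.045, -0.4], 0]
    - [[0.015, -0.045, -0.5], 0]
    - [[0.015, -0.045, -0.6], 0]
    - [[0.015, -0.045, -0.67], 0]
    - [[0.015, -0.045, -0.72], 0]
    - [[0.015, -0.045, -0.75], 0]
    - [[0.015, -0.045, -0.75], 0]

```text
t: 5.4
position: [497.5, -58.8, 80.9]
tool_rot: [0.656, 0.755, -0.0, -0.0]
ft_force: [0.6, 0.2, 0.5]
opening: 0.4
grasp_force: 0.0
```

```bash
python3 - <<'E'
from h import *
s=state();print(s['t'],s['position'].round(1) if hasattr(s['position'],'round') else s['position'],s['ft_force'])
p=snapshot("wrist");cv2.imwrite("pics/w2.png",p["image"])
E
```

```text
5.4 [497.5 -58.8  80.9] [0.64687435 0.22598863 0.51044156]
```

View pics/w2.png

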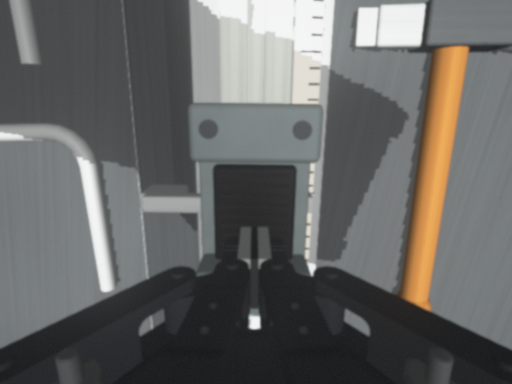

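The fingertips (255,230) are over the stop-side half of the black pad (columns 214–296), between the blocks. Pressing.

Emit:
carry_out:
  targets:
    - [[0, 0, -0.02], 0]
    - [[0, 0, -0.035], 0]
    - [[0, 0, -0.045], 0]
    - [[0, 0, -0.055], 0]
    - [[0, 0, -0.062], 0]
    - [[0, 0, -0.068], 0]
    - [[0, 0, -0.074], 0]
    - [[0, 0, -0.08], 0]
    - [[0, 0, -0.08], 0]
    - [[0, 0, -0.08], 0]

```text
t: 6.45
position: [497.7, -58.8, 65.8]
tool_rot: [0.656, 0.755, 0.0, 0.0]
ft_force: [-2.5, 1.3, 10.1]
opening: -0.1
grasp_force: 4.6
```

Emit:
carry_out:
  targets:
    - [[0, 0, -0.008], 0]
    - [[0, 0, -0.008], 0]
    - [[0.001, -0.005, -0.008], 0]
    - [[0.002, -0.015, -0.008], 0]
    - [[0.004, -0.03, -0.008], 0]
    - [[0.0065, -0.045, -0.008], 0]
    - [[0.0085, -0.06, -0.008], 0]
    - [[0.0105, -0.075, -0.008], 0]
    - [[0.0126, -0.09, -0.008], 0]
    - [[0.0147, -0.105, -0.008], 0]

```text
t: 7.45
position: [500.5, -79.9, 64.2]
tool_rot: [0.656, 0.755, -0.0, -0.0]
ft_force: [-3.8, 1.0, 10.0]
opening: 0.1
grasp_force: 4.8
```

```bash
python3 - <<'E'
from h import *
s=state();print(s['t'],s['position'],s['ft_force'])
p=snapshot("wrist");cv2.imwrite("pics/w3.png",p["image"])
for n in("top","side"):
    q=snapshot(n)
    print(n,[(np.round(d["location"]),round(d["confidence"],2)) for d in landmark_of(q,"carriage_mid")[:2]])
E
```

```text
7.45 [500.48109823 -79.86324159  64.16322686] [-3.82183813  1.02364507  9.98377482]
top []
side [(array([498., -69.,  42.]), 0.94)]
```

View pics/w3.png

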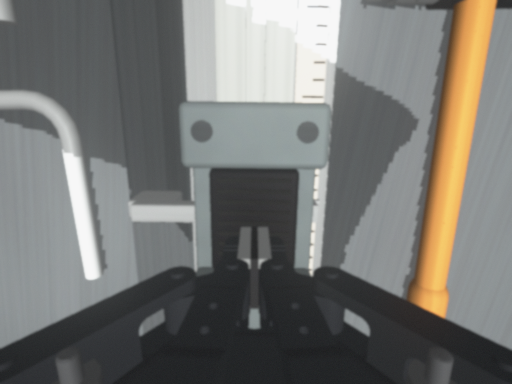

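The end block (255,135) kept its place relative to the fingers, so the carriage is moving along with them. The force is steady at 10 N. Next is about 60 mm of the remaining ~82.

Emit:
carry_out:
  targets:
    - [[0.002, -0.015, 0], 0]
    - [[0.005, -0.04, 0], 0]
    - [[0.009, -0.07, 0], 0]
    - [[0.014, -0.105, 0], 0]
    - [[0.019, -0.14, 0], 0]
    - [[0.024, -0.175, 0], 0]
    - [[0.029, -0.21, 0], 0]
    - [[0.034, -0.245, 0], 0]
    - [[0.038, -0.275, 0], 0]
    - [[0.041, -0.3, 0], 0]

```text
t: 8.7
position: [508.4, -140.1, 64.1]
tool_rot: [0.656, 0.755, -0.0, -0.0]
ft_force: [-4.7, 0.7, 8.9]
opening: 0.2
grasp_force: 4.8
```

```bash
python3 - <<'E'
from h import *
s=state();print(s['t'],s['position'],s['ft_force'])
for n in("wrist","side","top"):
    q=snapshot(n);cv2.imwrite(f"pics/{n}4.png",q["image"])
    print(n,[(np.round(d["location"]),round(d["confidence"],2)) for l in("carriage_mid","stop_t") for d in landmark_of(q,l)[:2]])
    if n=="side":
        im=q["image"][120:300,200:340];cv2.imwrite("pics/s4c.png",cv2.resize(im,None,fx=3.2,fy=3.2,interpolation=2))
E
```

```text
8.7 [ 508.42186065 -140.06716141   64.08606981] [-4.67202435  0.72016988  8.89977102]
wrist [(array([ 504., -126.,   34.]), 0.81)]
side [(array([ 504., -130.,   44.]), 0.58), (array([ 522., -224.,   -0.]), 0.79)]
top [(array([581., 210.,  -0.]), 0.35)]
```

View pics/s4c.png

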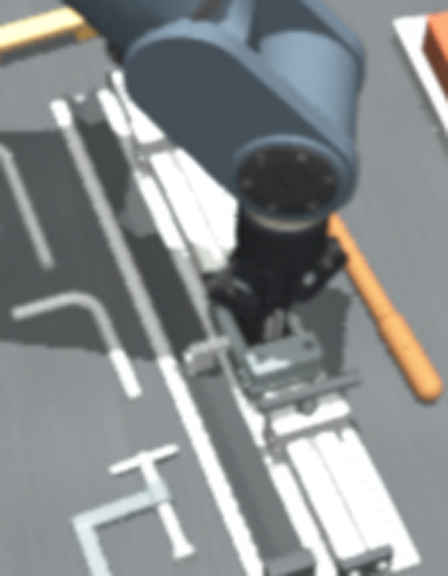

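The carriage is nearing the T-stop, with about 20 mm left. I'll slow down.

Emit:
carry_out:
  targets:
    - [[0.001, -0.006, -0.002], 0]
    - [[0.002, -0.014, -0.002], 0]
    - [[0.003, -0.022, -0.002], 0]
    - [[0.004, -0.03, -0.002], 0]
    - [[0.005, -0.038, -0.002], 0]
    - [[0.006, -0.046, -0.002], 0]
    - [[0.0075, -0.054, -0.002], 0]
    - [[0.0085, -0.061, -0.002], 0]
    - [[0.009, -0.066, -0.002], 0]
    - [[0.0098, -0.07, -0.002], 0]

```text
t: 10.15
position: [510.2, -153.8, 63.6]
tool_rot: [0.656, 0.755, -0.0, -0.001]
ft_force: [-5.8, 0.9, 9.6]
opening: -0.2
grasp_force: 4.9
```

Emit:
carry_out:
  targets:
    - [[0.0005, -0.004, 0], 0]
    - [[0.001, -0.008, 0], 0]
    - [[0.0017, -0.012, 0], 0]
    - [[0.002, -0.016, 0], 0]
    - [[0.0028, -0.02, 0], 0]
    - [[0.0034, -0.024, 0], 0]
    - [[0.004, -0.028, 0], 0]
    - [[0.0045, -0.032, 0], 0]
    - [[0.005, -0.036, 0], 0]
    - [[0.0056, -0.04, 0], 0]

```text
t: 11.15
position: [511.3, -161.8, 63.6]
tool_rot: [0.656, 0.755, -0.0, -0.001]
ft_force: [-6.3, 0.3, 10.0]
opening: 0.1
grasp_force: 4.9
```

Emit:
carry_out:
  targets:
    - [[0, -0.003, 0], 0]
    - [[0, -0.006, 0], 0]
    - [[0, -0.009, 0], 0]
    - [[0, -0.012, 0], 0]
    - [[0, -0.015, 0], 0]
    - [[0, -0.018, 0], 0]
    - [[0, -0.021, 0], 0]
    - [[0, -0.024, 0], 0]
    - [[0, -0.027, 0], 0]
    - [[0, -0.03, 0], 0]

```text
t: 12.15
position: [512.2, -167.1, 63.9]
tool_rot: [0.656, 0.755, 0.001, -0.0]
ft_force: [-1.0, 7.1, 9.8]
opening: -0.0
grasp_force: 4.8
```

The along-rail force has jumped to 7 N, which fits contact with the stop. I'll creep on a little and check from the camera.

Emit:
carry_out:
  targets:
    - [[0, -0.002, 0], 0]
    - [[0, -0.004, 0], 0]
    - [[0.001, -0.006, 0], 0]
    - [[0.001, -0.008, 0], 0]
    - [[0.001, -0.01, 0], 0]
    - [[0.001, -0.012, 0], 0]
    - [[0.001, -0.012, 0], 0]
    - [[0.001, -0.012, 0], 0]
    - [[0.001, -0.012, 0], 0]
    - [[0.001, -0.012, 0], 0]

```text
t: 13.15
position: [512.4, -169.5, 63.9]
tool_rot: [0.656, 0.755, 0.001, 0.0]
ft_force: [-0.4, 7.1, 8.0]
opening: 0.0
grasp_force: 4.8
```

```bash
python3 - <<'E'
from h import *
q=snapshot("side")
print([(np.round(d["location"]),round(d["confidence"],2)) for l in("carriage_mid","stop_t") for d in landmark_of(q,l)[:2]])
im=q["image"][205:275,240:330];cv2.imwrite("pics/s5c.png",cv2.resize(im,None,fx=7,fy=7,interpolation=2))
E
```

```text
[(array([ 511., -150.,   41.]), 0.86), (array([ 521., -223.,    0.]), 0.56)]
```

View pics/s5c.png

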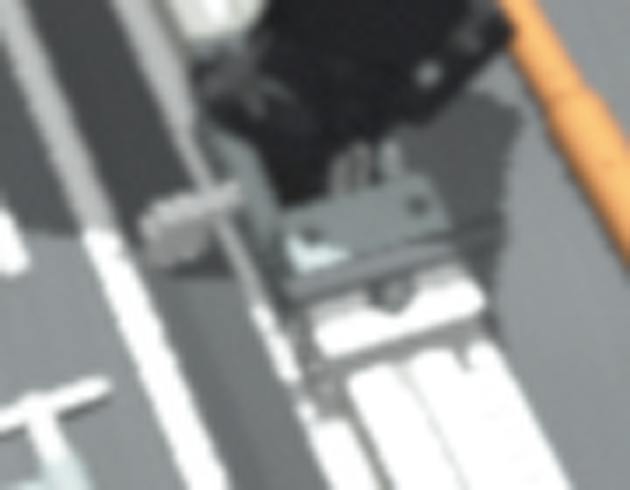

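The carriage end block sits against the T-stop block. The network puts their middles 73.7 mm apart, and the steady 7 N shows the tip sliding on the pad while the carriage stays against the stop. Lifting straight up.

Emit:
carry_out:
  targets:
    - [[0.001, -0.012, 0.01], 0]
    - [[0.001, -0.012, 0.02], 0]
    - [[0.001, -0.012, 0.03], 0]
    - [[0.001, -0.012, 0.045], 0]
    - [[0.001, -0.012, 0.07], 0]
    - [[0.001, -0.012, 0.12], 0]
    - [[0.001, -0.012, 0.2], 0]
    - [[0.001, -0.012, 0.3], 0]
    - [[0.001, -0.012, 0.4], 0]
    - [[0.001, -0.012, 0.5], 0]

```text
t: 14.3
position: [512.4, -172.8, 164.6]
tool_rot: [0.656, 0.755, 0.0, 0.0]
ft_force: [0.1, -0.2, 0.1]
opening: 0.4
grasp_force: 0.0
```

Emit:
carry_out:
  targets:
    - [[-0.1, 0.1, 0.1], 0]
    - [[-0.2, 0.2, 0.2], 0]
    - [[-0.3, 0.3, 0.3], 0]
    - [[-0.4, 0.4, 0.3], 0]
    - [[-0.5, 0.5, 0.3], 0]
    - [[-0.6, 0.6, 0.3], 0]
    - [[-0.7, 0.7, 0.3], 0]
    - [[-0.8, 0.8, 0.3], 0]
    - [[-0.8, 0.8, 0.3], 0]
    - [[-0.8, 0.8, 0.3], 0]

```text
t: 15.3
position: [352.7, -12.6, 223.9]
tool_rot: [0.655, 0.755, 0.0, 0.001]
ft_force: [0.2, -0.8, -0.4]
opening: 0.2
grasp_force: 0.0
```

```bash
python3 - <<'E'
from h import *
s=state();print(s['t'],s['position'],s['ft_force'])
q=snapshot("side")
print([(np.round(d["location"]),round(d["confidence"],2)) for l in("carriage_mid","pad_top","stop_t") for d in landmark_of(q,l)[:2]])
a=cv2.resize(q["image"][205:275,240:330],None,fx=4,fy=4,interpolation=2)
q=snapshot("top")
print([(np.round(d["location"]),round(d["confidence"],2)) for l in("carriage_mid","pad_top","stop_t") for d in landmark_of(q,l)[:2]])
b=cv2.resize(q["image"][140:210,260:350],None,fx=4,fy=4,interpolation=2)
cv2.imwrite("pics/c6.png",np.hstack([a,b]))
E
```

```text
15.3 [352.69716739 -12.64659949 223.90349731] [ 0.21430652 -0.81063465 -0.43707921]
[(array([ 508., -151.,   43.]), 0.92), (array([ 507., -153.,   64.]), 0.56), (array([ 520., -223.,   -2.]), 0.72), (array([604.,  74.,   3.]), 0.37)]
[(array([ 513., -154.,   39.]), 0.95), (array([ 508., -155.,   68.]), 0.81), (array([ 521., -220.,   -5.]), 0.72)]
```

View pics/c6.png

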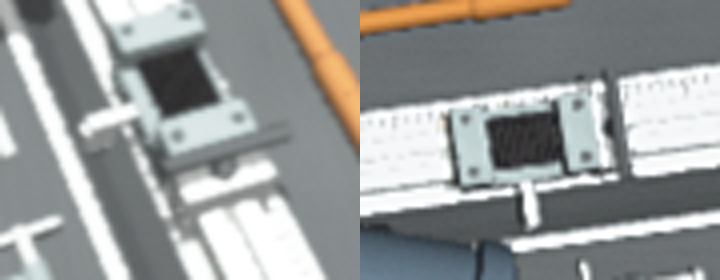

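The carriage's end block is flush with the T-stop block in both views (side crop (215,135), top crop (598,135)). The pad is up and the arm is clear. Handing in.

```bash
python3 -c "
from cell import *
print(job_done())"
```

```text
the job is handed in; nothing more can be done
None
```

The carriage now rests against the T-handle stop with its pad up and the arm clear, and the job is handed in; contact showed as a steady 7 N along the rail and flush blocks in both cameras, but no verdict came back.

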